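Pack the spares kit tray

TASK

Pack the spares kit: put the four parts that stand to the left of the black kit tray (bearing, flanged coupling, brass hose fitting, small carton), each upright as it stands now, into the tray's insert whose pocket is cut for it, fully down in the pocket and released. The four inserts may sit in any order in the tray; set the parts down, do not drop or fling them.

Things in the scene. Friction and masses are not known exactly. Their poses are not given: they have to be found in the camera images.
- bearing_centre (a point): steel ball bearing, a flat ring lying on the bench: diameter 40 mm, height 15 mm, 70 g; solid to the fingers (grasp it across the outside). This point is its centre, 7.5 mm above its underside.
- coupling_centre (a point): flanged steel coupling, a spool standing on end: flanges of diameter about 48 mm (52 mm over the bolt heads) at heights 0 to 14 mm and 33 to 47 mm, waist of diameter 34 mm between them, height 50 mm with the bolt heads, 0.28 kg. It stands to the left of the tray; another one, far to the right beyond the bag sealer, is not part of the job. This point is its centre, 25 mm above its underside.
- fitting_centre (a point): brass hose fitting standing on end: round foot of diameter 24 mm up to height 16 mm, hexagon about 28 mm wide at heights 16 to 30 mm (grasp it there), threaded end above, height 44 mm, 0.11 kg. It stands to the left of the tray; another one, far to the right beyond the bag sealer, is not part of the job. This point is its centre, 22 mm above its underside.
- carton_centre (a point): small closed pale grey product carton standing upright: 51 mm along its x axis, 60 mm along its y axis, 70 mm high, 0.12 kg; grasp it across the 51 mm. It stands near the robot with the other three parts; a taller carton against the back of the bench is not part of the job. This point is its centre, 35 mm above its underside.
- bearing_pocket (a point): square grey plastic insert, 96 x 96 mm, screwed into the kit tray; its top lies 24 mm above the bench. It holds the bearing: round pocket of diameter 48 mm, 5 mm deep (floor 19 mm above the bench). This point is the centre of the pocket's floor; x and y axes run along the insert's sides, z up. The pocket's mouth has a 2.5 mm chamfer.
- coupling_pocket (a point): square grey plastic insert, 96 x 96 mm, screwed into the kit tray; its top lies 24 mm above the bench. It holds the coupling: round pocket of diameter 60 mm, the widest of the round ones, 8 mm deep (floor 16 mm above the bench). This point is the centre of the pocket's floor; x and y axes run along the insert's sides, z up. The pocket's mouth has a 2.5 mm chamfer.
- fitting_pocket (a point): square grey plastic insert, 96 x 96 mm, screwed into the kit tray; its top lies 24 mm above the bench. It holds the hose fitting's foot: round pocket of diameter 32 mm, the smallest, 12 mm deep (floor 12 mm above the bench). This point is the centre of the pocket's floor; x and y axes run along the insert's sides, z up. The pocket's mouth has a 2.5 mm chamfer.
- carton_pocket (a point): square grey plastic insert, 96 x 96 mm, screwed into the kit tray; its top lies 24 mm above the bench. It holds the carton: rectangular pocket, 68 mm along x and 59 mm along y, 10 mm deep (floor 14 mm above the bench), so the carton's 60 mm side goes along the pocket's x, either way round. This point is the centre of the pocket's floor; x and y axes run along the insert's sides, z up. The pocket's mouth has a 2.5 mm chamfer.
- kit_tray: low black plastic kit tray fixed to the bench, 206 mm square (220 mm over the turned-out rim), walls 22 mm high; the four inserts fill it two by two, 98 mm from centre to centre, their sides along the tray's, in an order that changes. Origin: centre of its underside; x and y along its sides.

How it is judged:
By the outcome, as a careful person would: the job done as asked, in the order asked, and still so for the second after the job is handed in, with the robot touching nothing.
It also fails if it takes over 125 s, if anything falls off the work surface, if the arm or the gripper's body presses on something with over 40 N, if the wrist force passes 120 N, or if a joint passes its speed limit or range.

ROBOT

A 7-joint arm with a two-finger parallel gripper is mounted at the origin on a cart in front of the work surface, level with it; the furniture and walls round the work are solid. World frame = base frame: x ahead of the robot, y to its left, z up, the work surface at z = 0. Lengths are in mm, angles in rad, forces in N, time in s.
With the tool pointing down it reaches from about 400 to 900 mm from the base axis. Payload 5.5 kg.
Tool frame: the origin (TCP) lies at the very end of the fingers, on their centre line; the grasp point (between the pads) lies 19 mm behind it; z points along the fingers, y is the line along which they close (so a half turn about z gives the same grasp; the last joint's range is limited). The gripper opens to 92 mm and grips with 3 to 60 N. Pads are 19 mm wide; open, the fingers measure 130 mm over their backs; the gripper's body (75 mm by 190 mm) begins 47 mm behind the grasp point.
Start: joints at [1.518, 0.501, -0.427, 1.55, 0.221, 1.138, -0.21], TCP at [201.908, -617.845, 226.729] pointing down, gripper open.
Joint ranges: [-2.88, 2.88], [-0.31, 2.03], [-1.54, 1.56], [0.2, 2.42], [-1.41, 4.55], [0.19, 2.02], [-2.57, 2.57]. Speed limits (rad/s): [2.57, 2.57, 3.14, 3.14, 3.14, 3.14, 3.14].

INTERFACE

Orientations are given as a unit quaternion [w, x, y, z].
In Python, from plant import state, capture, camera_info, sign_off, find_in, masks_of gives the robot as it stands. The module is installed in compiled form; this text tells all that it offers.
- The arm moves only by the tool drive_tool, never from a script. Its argument "steps" is one flat list of numbers, 5 for each row, row after row: the opening in per cent of the stroke, from 0 (shut) to 100 (fully open), then the shift along the world's x, y, z in mm, then the turn about the world's z in rad. A call has 1 to 5 rows; each row is the pose to reach, as a shift and turn from the pose commanded when the call began; what a row does not reach only later rows make up. A row lasts 1/12 s, in which the tool goes at most 41.7 mm and 7.16 degrees, less where a joint would pass 70% of its speed; a pose out of reach is approached as far as the arm can. A call with a gripper value outside its range is refused whole. The fingers move at their own pace and stop on an object; "force" is the grip in N (left out, the last holds). Time passes only in rows, so rows that repeat a pose let the fingers close. It gives the time, the measured TCP pose, the force, the opening and the grip force at its end, in the units of the state.
- state(): the state, without advancing time (a new reading comes with each control period).
- capture(name): name is "scene" or "top"; returns (picture, depth): 420x560x3 uint8, blue, green, red; 420x560 float32, mm along the optical axis (not along the pixel's ray), 0 where there is no reading.
- camera_info(name): a dict with "vertical_fov" (degrees; the focal length in pixels is half the picture's height over the tangent of half this angle, whatever the lens; pixels are square), "cx", "cy" (the principal point, pixels), "dist" ([k1, k2, p1, p2, k3] as OpenCV has them; the pictures are not rectified), "position" and "orientation" of the camera in the world. Camera axes: x right, y down, z forward; pixel columns grow to the right and rows downward; lengths in mm; the calibration is good to about 2 mm. A picture is of the moment at which its call begins. camera_info takes no time and is no camera call.
- sign_off(): hands the job in; it is judged then, once.
Trained networks look in the newest picture that a camera, given by its name, has taken for a name from the list of things; names that differ only in an ending like _2 or _b are one class to them, and where a whole thing is asked for, a point or a joint stands for the part that bears it (a point fixed in the world has none). Each returns a list of dicts, best first, with "p" (0 to 1); they miss things now and then, are a little off and sometimes report something else, mostly with a low value. They report only what shows in the picture. A call takes as long as a camera call.
- find_in(camera, thing): "xyz" ([x, y, z] in mm, in the coordinates of the camera as it stood for that picture, good to about 4 mm: the middle of the surface that is visible of it).
- masks_of(camera, thing): "pixels" (420x560 bool, what is visible of it).
The state is a dict: "t": time; "joint_pos": joint angles; "joint_velocities": joint speeds; "joint_torque": joint torques, N m; "ee_pos": TCP position; "orientation": TCP orientation; "wrist_force": force on the tool from outside, world axes, zero at the start; "ft_torque": the same for the moment, N m; "finger_gap": finger opening in mm; "gripper_force": force on a finger pad.
Only numpy, scipy, OpenCV 4.12 (cv2) and the standard library are available. Lean on these libraries where they do the work, as an engineer would, in place of code of your own. Each camera call takes 0.05 s, during which the arm holds its last target. There are 200 camera calls.

## Working session

There is one attempt and no reset: what is moved stays moved. The work goes in short steps, Python scripts to look and compute and a tool call to move; the robot and the scene stay as the last step left them, time stands still between calls to the robot, and variables do not carry over. Pictures are saved under pics/ and viewed, at most 14 in all, crops included, and the job is handed in when it is done.

Besides the shell and the picture viewer there is one more tool, called after ">>>" as a command line: name --argument value ..., lists and objects as JSON in quotes. drive_tool: Moves the arm, as the interface text tells. Its arguments: {"type":"object","properties":{"steps":{"type":"array"},"force":{"type":"number"}},"required":["steps"]}

```bash
mkdir -p pics; cat > h.py <<'E'
import numpy as np, cv2
from scipy.spatial.transform import Rotation as R
from plant import *
def cam(n):
    i=camera_info(n); f=210/np.tan(np.radians(i["vertical_fov"])/2)
    K=np.array([[f,0,i["cx"]],[0,f,i["cy"]],[0,0,1]]); q=i["orientation"]
    return K,np.array(i["dist"],float),R.from_quat([q[1],q[2],q[3],q[0]]).as_matrix(),np.array(i["position"],float)
def world(n,uv,depth):
    K,d,Rm,p=cam(n); uv=np.array(uv,float).reshape(-1,1,2)
    r=cv2.undistortPoints(uv,K,d).reshape(-1,2)
    return (np.c_[r,np.ones(len(r))]*np.array(depth).reshape(-1,1))@Rm.T+p
def atz(n,uv,z):
    K,d,Rm,p=cam(n); uv=np.array(uv,float).reshape(-1,1,2)
    r=cv2.undistortPoints(uv,K,d).reshape(-1,2); r=np.c_[r,np.ones(len(r))]@Rm.T
    return p+r*((z-p[2])/r[:,2])[:,None]
def cloud(n,dep):
    v,u=np.mgrid[0:420,0:560]; return world(n,np.c_[u.ravel(),v.ravel()],dep.ravel()).reshape(420,560,3)
E
python3 - <<'E'
from h import *
print({k:(np.round(v,3) if not isinstance(v,str) else v) for k,v in state().items()})
for n in("scene","top"):
    im,d=capture(n); cv2.imwrite(f"pics/{n}0.png",im); np.save(f"{n}0.npy",d); print(n,camera_info(n))
    K,D,Rm,p=cam(n)
    for t in ["bearing_centre","coupling_centre","fitting_centre","carton_centre","bearing_pocket","coupling_pocket","fitting_pocket","carton_pocket","kit_tray"]:
        print(t,[(round(r["p"],2),np.round(Rm@r["xyz"]+p)) for r in find_in(n,t)[:3]])
E
```

```text
{'t': np.float64(0.0), 'joint_pos': array([ 1.518,  0.502, -0.427,  1.551,  0.221,  1.138, -0.21 ]), 'joint_velocities': array([ 0.001, -0.002,  0.002,  0.001, -0.002,  0.001, -0.001]), 'joint_torque': array([ 0.0000e+00, -5.6660e+01, -5.8150e+00, -2.7911e+01, -6.8000e-02,
        3.1000e-02,  0.0000e+00]), 'ee_pos': array([ 201.633, -617.21 ,  225.685]), 'orientation': array([-0.001,  0.988,  0.157, -0.   ]), 'wrist_force': array([-1.428, -1.044, -0.466]), 'ft_torque': array([0.   , 0.016, 0.025]), 'gripper_force': np.float64(0.0), 'finger_gap': np.float64(91.671)}
scene {'vertical_fov': 47.16453867333649, 'cx': 282.7300140731875, 'cy': 200.1294325320542, 'dist': array([-0.00534599,  0.        ,  0.        ,  0.        ,  0.        ]), 'position': array([185.48103217, 488.25590287, 423.23942952]), 'orientation': array([ 0.12648347, -0.17874836,  0.827332  , -0.51727431])}
bearing_centre [(0.8, array([567.,  49.,  13.])), (0.67, array([ 469., -379.,   26.]))]
coupling_centre [(0.57, array([442., -80.,  34.]))]
fitting_centre [(0.66, array([ 464., -283.,   18.])), (0.63, array([559., 
[... 736 characters left out ...]
([569.,  35.,  15.])), (0.7, array([ 459., -284.,   22.]))]
coupling_centre [(0.63, array([ 444., -100.,   45.])), (0.39, array([562., -92.,  31.])), (0.31, array([ 473., -383.,   25.]))]
fitting_centre [(0.75, array([560., -93.,  32.]))]
carton_centre [(0.93, array([457.,  25.,  68.])), (0.35, array([561., -91.,  29.]))]
bearing_pocket [(0.81, array([ 474., -381.,   24.])), (0.62, array([ 461., -282.,   23.]))]
coupling_pocket [(0.81, array([ 461., -281.,   24.]))]
fitting_pocket [(0.84, array([ 560., -277.,   26.]))]
carton_pocket [(0.59, array([ 566., -372.,   28.])), (0.29, array([ 475., -383.,   22.]))]
kit_tray [(0.84, array([ 505., -329.,   23.])), (0.7, array([ 460., -283.,   23.]))]
```

View pics/scene0.png

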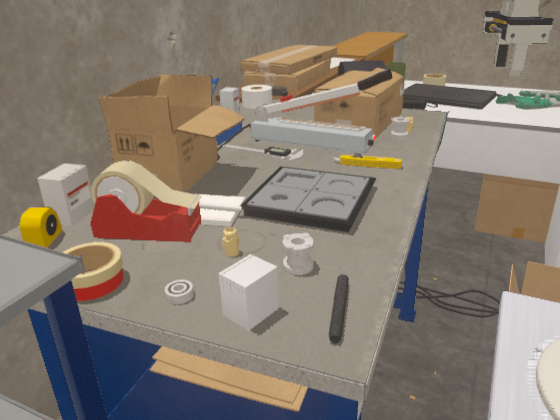

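View pics/top0.png

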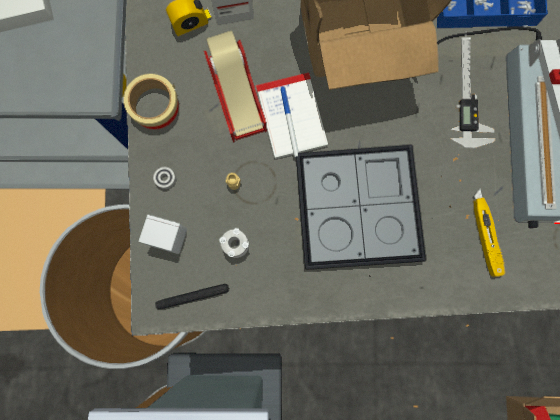

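The top view shows parts at the left: bearing (164,178), fitting (233,182), carton (160,235) and coupling (234,244). The tray holds the fitting pocket at (331,182), carton (385,178), coupling (335,234) and bearing (390,230). Next I refine the positions from the masks.

```bash
python3 - <<'E'
from h import *
for n in("top","scene"):
    im,d=capture(n); P=cloud(n,d)
    for t,h,c in [("bearing_centre",15,(567,42)),("coupling_centre",47,(443,-90)),("fitting_centre",44,(560,-90)),("carton_centre",70,(455,35)),("bearing_pocket",24,(473,-381)),("coupling_pocket",24,(461,-282)),("fitting_pocket",24,(560,-277)),("carton_pocket",24,(567,-375))]:
        for r in masks_of(n,t):
            m=r["pixels"]; q=P[m&(d>0)]; ctr=np.median(q[:,:2],0)
            if np.hypot(*(ctr-c))>45: continue
            top=m&(d>0)&(abs(P[...,2]-h)<5)
            v,u=np.nonzero(top)
            if len(u)<20: print(n,t,"few",len(u),np.percentile(q[:,2],[5,95]));continue
            w=atz(n,np.c_[u,v],h)[:,:2].astype(np.float32)
            (x,y),rad=cv2.minEnclosingCircle(w); rc=cv2.minAreaRect(w)
            print(n,t,round(r["p"],2),len(u),"z",np.round(np.percentile(q[:,2],[2,50,98]),1),"circ",np.round([x,y,2*rad],1),"rect",np.round([*rc[0],*rc[1],rc[2]],1),"mean",np.round(w.mean(0),1)); break
im=cv2.imread("pics/top0.png")
a=cv2.resize(im[140:280,130:265],None,fx=4,fy=4,interpolation=2);cv2.imwrite("pics/c1.png",a)
b=cv2.resize(im[140:275,292:432],None,fx=4,fy=4,interpolation=2);cv2.imwrite("pics/c2.png",b)
E
```

```text
top bearing_centre 0.79 294 z [ 5.6 13.6 17.2] circ [570.6  37.7  40.7] rect [570.8  37.5  39.9  36.8  90. ] mean [570.5  37.9]
top coupling_centre 0.75 469 z [-2.4 45.7 50.3] circ [445.2 -98.6  51.2] rect [444.1 -99.1  47.2  46.5  45.6] mean [444.5 -98.7]
top fitting_centre 0.47 61 z [10.5 31.8 44.7] circ [562.3 -93.4  21. ] rect [562.8 -93.3  18.9  18.3   0.8] mean [562.2 -93.8]
top carton_centre 0.91 1004 z [ 0.7 68.7 72.2] circ [458.7  30.2  77.2] rect [459.3  29.6  61.9  50.3  74.4] mean [459.1  29.8]
top bearing_pocket 0.62 2374 z [16.  22.9 26.5] circ [ 470.8 -378.1  129.7] rect [ 470.  -379.5   99.1   96.8    4.6] mean [ 470.1 -379.2]
top coupling_pocket 0.8 1902 z [12.5 22.3 26.4] circ [ 462.2 -281.6  129.9] rect [ 462.9 -281.8   96.    96.7    4.6] mean [ 462.6 -282.3]
top fitting_pocket 0.57 2445 z [10.2 23.  26.6] circ [ 560.  -274.3  134.3] rect [ 560.4 -274.8  101.    99.1    1.6] mean [ 559.6 -275.3]
top carton_pocket 0.62 1488 z [10.8 20.9 26. ] circ [ 566.2 -370.5  130.8] rect [ 565.9 -370.8   98.7   98.3    4.7] mean [ 566.1 -371.7]
scene bearing_centre 0.84 375 z [
[... 347 characters left out ...]
.3 -84.3]
scene carton_centre 0.62 1055 z [ 2.6 48.9 69.5] circ [458.2  38.2  75.6] rect [458.7  37.3  62.   52.7  73.9] mean [458.3  38.5]
scene bearing_pocket 0.93 769 z [16.7 22.2 23.7] circ [ 471.3 -374.5  132.3] rect [ 471.4 -373.2   97.6  102.3    4.4] mean [ 470.8 -373.6]
scene coupling_pocket 0.58 878 z [13.5 22.  23.8] circ [ 463.3 -271.4  131.6] rect [ 463.5 -274.9   96.9  103.4    4.1] mean [ 462.4 -271.9]
scene fitting_pocket 0.97 1073 z [12.  22.4 24. ] circ [ 562.1 -268.7  138.5] rect [ 560.6 -266.7   98.7  110.1    4.4] mean [ 559.9 -265. ]
scene carton_pocket 0.63 462 z [11.5 21.3 23.9] circ [ 565.5 -366.6  121.8] rect [ 567.  -366.7   93.3   97.3    4.3] mean [ 565.7 -365.9]
```

View pics/c1.png

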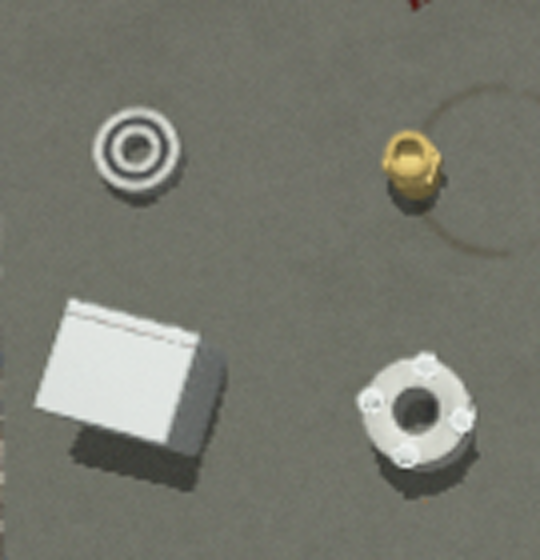

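View pics/c2.png

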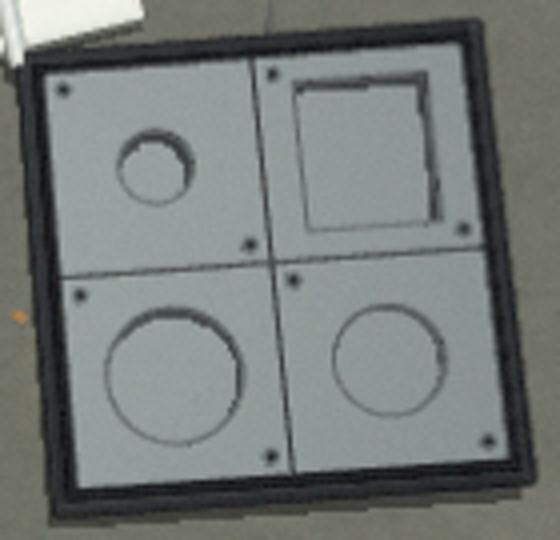

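```bash
python3 - <<'E'
from h import *
d=np.load("top0.npy"); P=cloud("top",d)
print("max height grid rows x 450..800 step50; cols y 100..-700 step -50")
for x in range(300,850,50):
    r=[]
    for y in range(100,-700,-50):
        m=(d>0)&(abs(P[...,0]-x-25)<25)&(abs(P[...,1]-y+25)<25)
        r.append(int(np.percentile(P[m][:,2],98)) if m.sum()>5 else -9)
    print(x,r)
E
```

```text
max height grid rows x 450..800 step50; cols y 100..-700 step -50
300 [2, 18, 17, 3, 2, 3, 2, 2, 2, 2, 2, 3, 2, 3, 2, 2]
350 [2, 3, 18, 19, 2, 2, 2, 2, 2, 2, 2, 3, 2, 18, 2, 2]
400 [69, 71, 2, 49, 49, 2, 25, 26, 26, 26, 25, 2, 3, 21, 2, 2]
450 [71, 71, 68, 48, 48, 2, 25, 25, 26, 25, 26, 2, 18, 22, 53, 52]
500 [3, 2, 2, 3, 2, 2, 25, 26, 26, 26, 26, 2, 19, 19, 62, 63]
550 [14, 16, 2, 43, 36, 2, 26, 26, 26, 16, 25, 2, 3, 2, 61, 62]
600 [2, 2, 2, 56, 65, 15, 24, 25, 25, 25, 25, 2, 8, 7, 126, 62]
650 [44, 43, 3, 80, 75, 56, 22, 132, 2, 3, 3, 3, 18, 16, 125, 63]
700 [41, 43, 3, 125, 119, 24, 15, 142, 140, 136, 132, 2, 18, 15, 123, 104]
750 [44, 42, 85, 129, 128, 15, 210, 147, 147, 146, 146, 2, 9, 2, 98, 99]
800 [2, 2, 15, 120, 82, 3, 208, 12, -9, -9, 190, 188, 9, 3, 73, 85]
```

>>> drive_tool --steps '[100, 20, 26, 0, 0, 100, 40, 52, 0, 0, 100, 60, 78, 0, 0, 100, 80, 104, 0, 0, 100, 100, 130, 0, 0]'

```text
t: 2.32
ee_pos: [302.6, -486.6, 226.9]
orientation: [0.0, 0.988, 0.157, 0.0]
wrist_force: [0.1, 0.3, 0.4]
finger_gap: 91.9
gripper_force: 0.0
```

```bash
python3 - <<'E'
from h import *
s=state();print(s["t"],np.round(s["joint_pos"],2),np.round(s["ee_pos"],1))
E
```

```text
2.3167 [ 1.36  0.37 -0.49  1.75  0.2   1.07 -0.45] [ 302.6 -486.6  226.9]
```

>>> drive_tool --steps '[100, 18, 36, 0, 0, 100, 36, 72, 0, 0, 100, 54, 108, 0, 0, 100, 72, 144, 0, 0, 100, 90, 180, 0, 0]'

```text
t: 2.73
ee_pos: [392.5, -306.1, 227.0]
orientation: [0.0, 0.988, 0.157, 0.0]
wrist_force: [-0.1, -1.2, -0.7]
finger_gap: 91.7
gripper_force: 0.0
```

>>> drive_tool --steps '[100, 18, 36, 0, 0, 100, 36, 72, 0, 0, 100, 54, 108, 0, 0, 100, 72, 144, 0, 0, 100, 90, 180, 0, 0]'

```text
t: 3.15
ee_pos: [482.5, -126.2, 227.2]
orientation: [0.0, 0.988, 0.157, 0.0]
wrist_force: [1.4, -1.1, -0.9]
finger_gap: 91.9
gripper_force: 0.0
```

>>> drive_tool --steps '[100, 18, 36, 0, 0, 100, 36, 72, -20, 0, 100, 54, 108, -45, 0, 100, 72, 144, -75, 0, 100, 87, 168, -107, 0]'

```text
t: 3.57
ee_pos: [564.2, 31.8, 132.9]
orientation: [0.0, 0.987, 0.158, 0.002]
wrist_force: [0.4, -0.8, 1.5]
finger_gap: 91.6
gripper_force: 0.0
```

```bash
python3 - <<'E'
from h import *
s=state();print(s["t"],np.round(s["joint_pos"],2),np.round(s["ee_pos"],1),s["orientation"])
a=[]
for n in("top","scene"):
    im,d=capture(n); np.save(n+"1.npy",d)
    K,D,Rm,p=cam(n)
    e=np.array(s["ee_pos"]); px=cv2.projectPoints(e[None],cv2.Rodrigues(Rm.T)[0],-Rm.T@p,K,D)[0].ravel(); print(n,px)
    u,v=int(px[0]),int(px[1]); u=min(max(u,70),490);v=min(max(v,70),350)
    cv2.drawMarker(im,tuple(int(round(k)) for k in px),(0,0,255),0,6,1)
    a.append(cv2.resize(im[v-70:v+70,u-70:u+70],None,fx=2.8,fy=2.8,interpolation=2))
cv2.imwrite("pics/g1.png",np.hstack(a))
E
```

```text
3.5667 [ 0.43  0.52 -0.68  1.85  0.41  0.92 -1.7 ] [564.2  31.8 132.9] [3.11222788e-05 9.87464129e-01 1.57834625e-01 1.68074491e-03]
top [151.18144054 164.81222223]
scene [177.90408534 212.19731548]
```

View pics/g1.png

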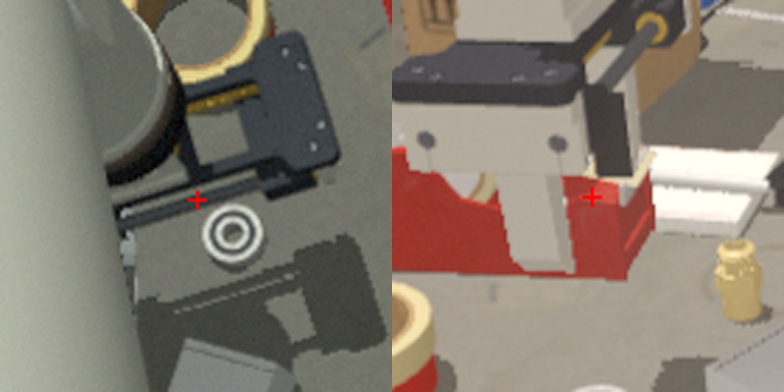

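Left view (top): the bearing at (232,235) sits just below the gripper. Right view (scene): finger tips near (545,270) and (615,178), and the marker lies slightly above their middle. I check numerically with the arm settled.

>>> drive_tool --steps '[100, 0, 0, -20, 0, 100, 0, 0, -20, 0, 100, 0, 0, -20, 0, 100, 0, 0, -20, 0]'

```text
t: 4.0
ee_pos: [562.8, 28.2, 113.6]
orientation: [0.0, 0.988, 0.157, 0.0]
wrist_force: [0.5, -0.5, 0.2]
finger_gap: 91.9
gripper_force: 0.0
```

```bash
python3 - <<'E'
from h import *
s=state();e=np.array(s["ee_pos"]);print(s["t"],np.round(e,1))
q=s["orientation"]; Rt=R.from_quat([q[1],q[2],q[3],q[0]]).as_matrix()
for n in("top","scene"):
    im,d=capture(n); P=cloud(n,d); cv2.imwrite(f"pics/{n}2.png",im)
    L=(P-e)@Rt
    m=(d>0)&(abs(L[...,0])<35)&(abs(L[...,1])<85)&(L[...,2]>-45)&(L[...,2]<12)
    l=L[m]; print(n,m.sum())
    for a in range(-45,12,6):
        k=l[(l[:,2]>a)&(l[:,2]<a+6)]
        if len(k)>8:
            for nm,c in(("neg",k[k[:,1]<0]),("pos",k[k[:,1]>0])):
                if len(c)>4: print(a,nm,len(c),"x",np.round(np.percentile(c[:,0],[3,97]),1),"y",np.round(np.percentile(c[:,1],[3,97]),1))
im=cv2.imread("pics/scene2.png");
K,D,Rm,p=cam("scene");px=cv2.projectPoints(e[None],cv2.Rodrigues(Rm.T)[0],-Rm.T@p,K,D)[0].ravel()
cv2.imwrite("pics/g2.png",cv2.resize(im[130:270,100:260],None,fx=4,fy=4,interpolation=2)); print((px-[100,130])*4)
E
```

```text
4.0 [562.8  28.2 113.6]
top 0
scene 936
-45 neg 94 x [-9.3 11.2] y [-66.9 -52.3]
-45 pos 38 x [-9.3 -1.7] y [43.9 62.9]
-39 neg 97 x [-9.5 11.8] y [-66.5 -51. ]
-39 pos 36 x [-9.2 -1.3] y [44.  59.4]
-33 neg 90 x [-9.4 11.6] y [-66.2 -50.6]
-33 pos 40 x [-9.2 -0.4] y [44.3 61.5]
-27 neg 94 x [-9.4 11.8] y [-65.  -51.8]
-27 pos 37 x [-9.4  0.1] y [43.6 60.4]
-21 neg 82 x [-9.5 11.2] y [-65.6 -51.6]
-21 pos 48 x [-9.4  3.8] y [43.5 57.2]
-15 neg 67 x [-9.3 11.6] y [-64.5 -50.9]
-15 pos 57 x [-8.9  8.6] y [43.7 56.1]
-9 neg 38 x [-9.  11.2] y [-59.9 -48.9]
-9 pos 58 x [-9.  10.9] y [43.5 54.1]
-3 neg 21 x [-8.5 10.7] y [-53.9 -49.8]
-3 pos 39 x [-8.8 11.2] y [43.6 48. ]
[328.05759758 375.34227587]
```

View pics/g2.png

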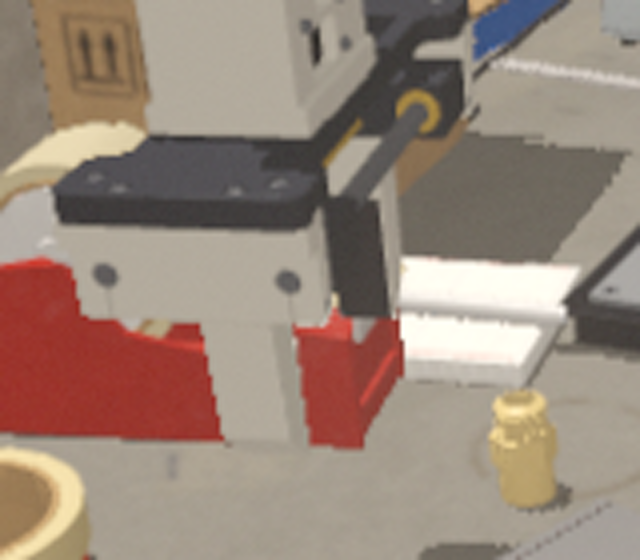

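>>> drive_tool --steps '[100, 4, 7, -30, 0, 100, 8, 14, -60, 0, 100, 8, 14, -85, 0, 100, 8, 14, -105, 0, 100, 8, 14, -105, 0]'

```text
t: 4.52
ee_pos: [568.0, 42.0, 4.9]
orientation: [-0.0, 0.988, 0.157, -0.003]
wrist_force: [0.1, -0.4, -0.4]
finger_gap: 91.7
gripper_force: 0.0
```

```bash
cat > look.py <<'E'
from h import *
import sys
name,zs=sys.argv[1],4
s=state();e=np.array(s["ee_pos"]);print(round(s["t"],2),np.round(e,1),np.round(s["joint_pos"],2),round(s["finger_gap"],1))
out=[]
for n in("top","scene"):
    im,d=capture(n);np.save(f"{name}_{n}.npy",d); cv2.imwrite(f"pics/{name}_{n}.png",im)
    K,D,Rm,p=cam(n);px=cv2.projectPoints(e[None],cv2.Rodrigues(Rm.T)[0],-Rm.T@p,K,D)[0].ravel()
    u=int(min(max(px[0],50),510));v=int(min(max(px[1],50),370));out.append(cv2.resize(im[v-50:v+50,u-50:u+50],None,fx=zs,fy=zs,interpolation=2)); print(n,"origin",u-50,v-50,"tcp",(px-[u-50,v-50])*zs)
cv2.imwrite(f"pics/{name}.png",np.hstack(out))
E
python3 look.py b1
```

```text
4.52 [568.   42.    4.9] [ 0.31  0.71 -0.56  1.88  0.56  0.72 -1.83] 91.7
top origin 113 130 tcp [201.14190927 200.67085487]
scene origin 132 243 tcp [200.26740144 202.82090504]
```

View pics/b1.png

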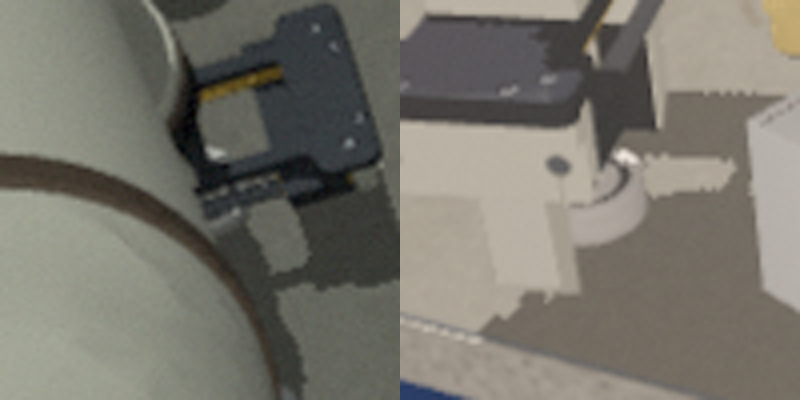

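The bearing is seen between the fingers at about (600,210) in the right half. Next I raise slightly and close.

>>> drive_tool --steps '[100, 2, 0, 2, 0, 100, 2, 0, 2, 0, 40, 2, 0, 2, 0, 40, 2, 0, 2, 0, 40, 2, 0, 2, 0]' --force 25

```text
t: 5.03
ee_pos: [572.9, 42.8, 10.4]
orientation: [0.0, 0.988, 0.157, 0.001]
wrist_force: [-0.7, 0.1, 0.4]
finger_gap: 76.3
gripper_force: 0.0
```

>>> drive_tool --steps '[30, 0, 0, 0, 0, 30, 0, 0, 0, 0, 30, 0, 0, 0, 0, 30, 0, 0, 0, 0, 30, 0, 0, 0, 0]'

```text
t: 5.45
ee_pos: [572.3, 43.0, 9.5]
orientation: [0.0, 0.988, 0.157, -0.0]
wrist_force: [-0.1, -0.7, -0.2]
finger_gap: 43.4
gripper_force: 0.3
```

>>> drive_tool --steps '[30, -1, 0, -2, 0, 30, -1, 0, -2, 0, 30, -1, 0, -2, 0, 30, -1, 0, -2, 0, 30, -1, 0, -2, 0]'

```text
t: 5.87
ee_pos: [572.4, 42.8, 8.7]
orientation: [0.0, 0.988, 0.157, 0.001]
wrist_force: [-1.3, -1.3, 8.2]
finger_gap: 38.3
gripper_force: 25.0
```

>>> drive_tool --steps '[30, 0, 0, 8, 0, 30, 0, 0, 16, 0, 30, 0, 0, 30, 0, 30, 0, 0, 60, 0, 30, 0, 0, 90, 0]'

```text
t: 6.28
ee_pos: [570.2, 43.2, 98.4]
orientation: [-0.0, 0.988, 0.158, -0.001]
wrist_force: [0.7, -0.4, -0.1]
finger_gap: 38.0
gripper_force: 25.0
```

```bash
python3 look.py b2
```

```text
6.28 [570.2  43.2  98.4] [ 0.38  0.58 -0.65  1.84  0.45  0.87 -1.75] 38.0
top origin 99 116 tcp [203.53906946 202.37101297]
scene origin 122 187 tcp [201.0190008  202.30856034]
```

View pics/b2.png

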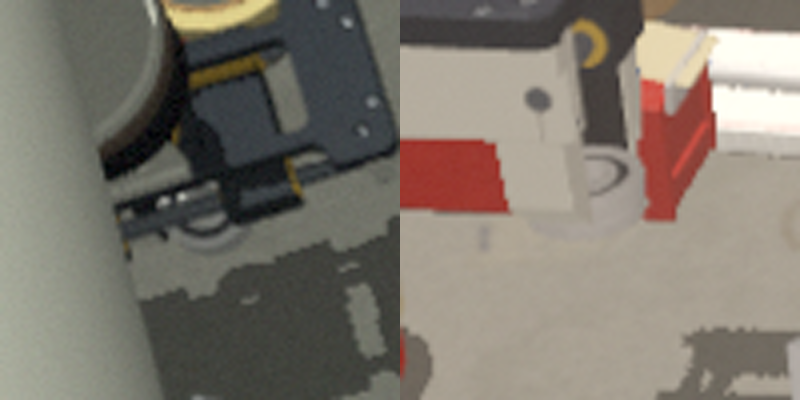

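The bearing is held, but seems off-centre between the pads. I measure it in the tool frame from the scene mask.

```bash
cat > held.py <<'E'
from h import *
import sys
t=sys.argv[1]
s=state();e=np.array(s["ee_pos"]);q=s["orientation"]; Rt=R.from_quat([q[1],q[2],q[3],q[0]]).as_matrix()
print(round(s["t"],2),np.round(e,1),np.round(s["joint_pos"],2),"gap",round(s["finger_gap"],1),"F",round(s["gripper_force"],1))
for n in("top","scene"):
    im,d=capture(n); P=cloud(n,d); L=(P-e)@Rt
    if n=="scene":
        m=(d>0)&(abs(L[...,0])<13)&(abs(L[...,1])<75)&(L[...,2]>-35)&(L[...,2]<3)
        f=L[m]; print("finger x range",np.round(np.percentile(f[:,0],[2,98]),1),"y",np.round(np.percentile(f[:,1],[1,99]),1))
    for r in masks_of(n,t)[:3]:
        m=r["pixels"]&(d>0); q=L[m]
        if np.hypot(*np.median(q[:,:2],0))<60: print(n,t,round(r["p"],2),m.sum(),"toolframe x",np.round(np.percentile(q[:,0],[2,50,98]),1),"y",np.round(np.percentile(q[:,1],[2,50,98]),1),"z",np.round(np.percentile(q[:,2],[2,50,98]),1))
E
python3 held.py bearing_centre
```

```text
6.38 [575.3  44.2 103.3] [ 0.38  0.57 -0.66  1.84  0.45  0.87 -1.75] gap 37.9 F 25.0
top bearing_centre 0.67 141 toolframe x [-36.3 -16.3   5.4] y [-15.8  -1.9  20.9] z [-72.4  -4.4   8.8]
finger x range [-12.8   8.2] y [-39.1  33.5]
scene bearing_centre 0.59 318 toolframe x [-21.7 -12.7   3.1] y [-21.9  -9.1  15.7] z [-1.5  2.7 13.1]
```

>>> drive_tool --steps '[30, 0, 0, 0, 0, 30, 0, 0, 0, 0]'

```text
t: 6.75
ee_pos: [570.5, 42.9, 96.5]
orientation: [-0.0, 0.988, 0.157, -0.001]
wrist_force: [0.4, 0.0, -0.8]
finger_gap: 38.3
gripper_force: 25.0
```

```bash
python3 held.py bearing_centre;python3 held.py bearing_centre; python3 -c "
from h import *
im=cv2.imread('pics/b2_top.png');cv2.imwrite('pics/b3.png',cv2.resize(im[130:200,110:190],None,fx=8,fy=8,interpolation=2))"
```

```text
6.75 [570.5  42.9  96.5] [ 0.38  0.58 -0.65  1.84  0.45  0.87 -1.75] gap 38.3 F 25.0
top bearing_centre 0.48 182 toolframe x [-26.6 -14.7   6.9] y [-17.6  -2.5  13.9] z [-98.1  -4.2   8.1]
finger x range [-11.6  11.5] y [-38.9  32.6]
scene bearing_centre 0.73 353 toolframe x [-18.3  -8.9  57.6] y [-23.6  -8.8 115.7] z [-5.8 -1.2 97. ]
6.95 [571.1  43.1  97. ] [ 0.38  0.58 -0.65  1.84  0.45  0.87 -1.75] gap 38.3 F 25.0
top bearing_centre 0.44 131 toolframe x [-21.  -15.7   5. ] y [-14.2  -1.4  11.1] z [-7.9 -4.2  7. ]
finger x range [-11.6  11.3] y [-39.   32.6]
```

View pics/b3.png

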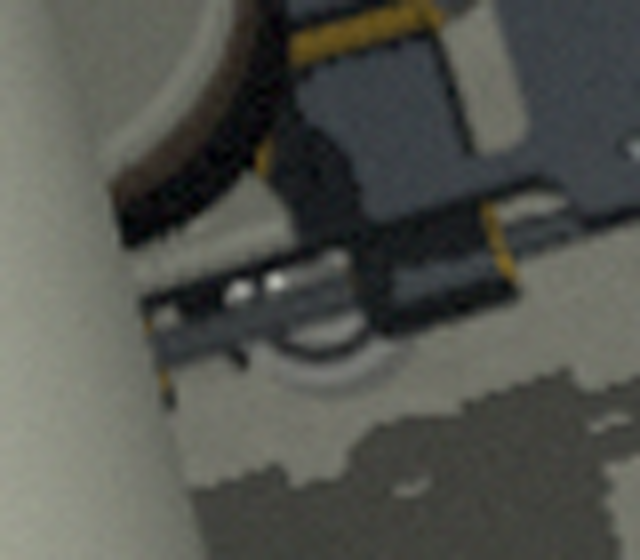

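>>> drive_tool --steps '[30, -7, -28, 0, 0, 30, -14, -56, 0, 0, 30, -20, -84, 0, 0, 30, -27, -112, 0, 0, 30, -34, -140, 0, 0]'

```text
t: 7.57
ee_pos: [537.1, -98.2, 97.7]
orientation: [0.0, 0.988, 0.157, 0.0]
wrist_force: [0.8, 0.0, -0.1]
finger_gap: 38.3
gripper_force: 25.0
```

>>> drive_tool --steps '[30, -7, -28, 0, 0, 30, -14, -56, 0, 0, 30, -20, -84, 0, 0, 30, -27, -112, 0, 0, 30, -34, -140, 0, 0]'

```text
t: 7.98
ee_pos: [503.0, -238.4, 97.7]
orientation: [0.0, 0.988, 0.157, 0.0]
wrist_force: [0.5, 0.5, -1.2]
finger_gap: 38.6
gripper_force: 25.0
```

>>> drive_tool --steps '[30, -7, -28, 0, 0, 30, -14, -56, 0, 0, 30, -20, -84, 0, 0, 30, -26, -112, -20, 0, 30, -32, -140, -40, 0]'

```text
t: 8.4
ee_pos: [472.2, -379.5, 58.5]
orientation: [0.002, 0.988, 0.157, 0.001]
wrist_force: [0.4, -0.5, -0.5]
finger_gap: 38.1
gripper_force: 25.0
```

>>> drive_tool --steps '[30, 0, 0, 0, 0, 30, 0, 0, 0, 0, 30, 0, 0, 0, 0]'

```text
t: 8.65
ee_pos: [471.6, -376.3, 57.4]
orientation: [-0.001, 0.988, 0.157, 0.0]
wrist_force: [0.1, 0.6, -1.4]
finger_gap: 38.0
gripper_force: 25.0
```

```bash
python3 look.py b4; python3 held.py bearing_centre; python3 -c "
from h import *
print(atz('top',[(389.5,230.2),(335.5,234),(330.7,181.7),(383.9,177.9)],24).round(1))"
```

```text
8.65 [ 471.6 -376.3   57.4] [ 1.06  0.67 -0.57  1.78  0.47  0.83 -1.  ] 38.0
top origin 340 176 tcp [203.76394157 201.96536136]
scene origin 291 118 tcp [202.6290399 201.5345805]
8.75 [ 472.7 -375.6   58.3] [ 1.05  0.67 -0.57  1.78  0.47  0.83 -1.  ] gap 38.2 F 25.0
finger x range [-11.8  11.8] y [-40.5   9.3]
scene bearing_centre 0.65 132 toolframe x [-17.9  -2.3  20.1] y [-27.6 -14.5   9.1] z [-5.4  1.7 10.2]
[[ 469.4 -380.6   24. ]
 [ 462.3 -282.6   24. ]
 [ 560.2 -275.3   24. ]
 [ 567.1 -373.7   24. ]]
```

View pics/b4.png

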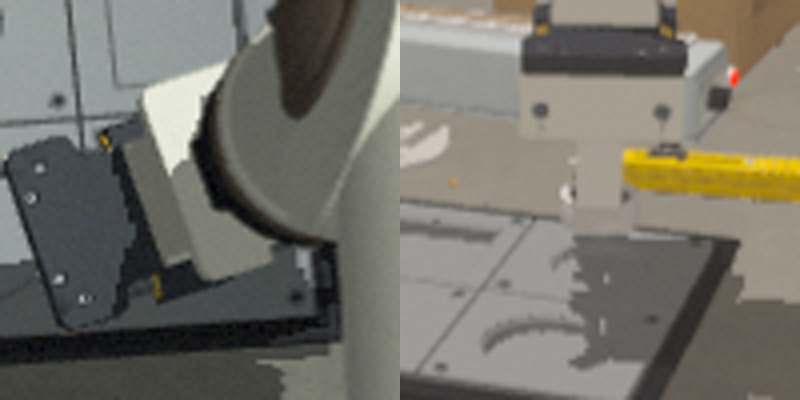

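The scene view shows the bearing above the front-right insert's pocket, whose far part is visible near (560,255). The two cameras disagree by a few mm in y, so I fit the tray outline in each empty-tray image.

```bash
cat > fit.py <<'E'
from h import *
from scipy.optimize import minimize
a=np.linspace(0,2*np.pi,120)
def pts():
    o=[]
    for (cx,cy,D) in [(-49,-49,48),(-49,49,60),(49,49,32)]:
        for dd in (D,D+5): o.append(np.c_[cx+dd/2*np.cos(a),cy+dd/2*np.sin(a),np.full(120,24 if dd>D else 21.5)])
    s=np.linspace(-1,1,80)
    for dx,dy,z in((34,29.5,21.5),(36.5,32,24)):
        for k in(-1,1):
            o.append(np.c_[49+s*dx,-49+k*dy+0*s,z+0*s]);o.append(np.c_[49+k*dx+0*s,-49+s*dy,z+0*s])
    for k in(-97,0,97):
        o.append(np.c_[k+0*s,s*95,24+0*s]);o.append(np.c_[s*95,k+0*s,24+0*s])
    return np.vstack(o)
Q=pts()
for n in("top","scene"):
    g=cv2.cvtColor(cv2.imread(f"pics/{n}0.png"),6).astype(np.float32)
    g=cv2.GaussianBlur(g,(0,0),.8);G=np.minimum(np.hypot(cv2.Sobel(g,5,1,0),cv2.Sobel(g,5,0,1)),60)
    K,D,Rm,p=cam(n);rv=cv2.Rodrigues(Rm.T)[0]
    def cost(v,G):
        c,s=np.cos(v[2]),np.sin(v[2]);W=np.c_[v[0]+c*Q[:,0]-s*Q[:,1],v[1]+s*Q[:,0]+c*Q[:,1],Q[:,2]]
        uv=cv2.projectPoints(W,rv,-Rm.T@p,K,D)[0].reshape(-1,2).astype(np.float32)
        return -cv2.remap(G,uv[:,0],uv[:,1],1).mean()
    best=min(((cost((x,y,t),G),x,y,t) for x in np.arange(508,524,1) for y in np.arange(-338,-312,1) for t in np.arange(.05,.11,.01)))
    r=minimize(cost,best[1:],args=(G,),method="Nelder-Mead");v=r.x;c,s=np.cos(v[2]),np.sin(v[2])
    print(n,r.fun,v.round(3))
    for nm,x,y in(("bearing",-49,-49),("coupling",-49,49),("fitting",49,49),("carton",49,-49)): print(nm,round(v[0]+c*x-s*y,1),round(v[1]+s*x+c*y,1))
E
python3 fit.py
```

```text
top -54.67437744140625 [ 5.17945e+02 -3.29049e+02  7.40000e-02]
bearing 472.7 -381.5
coupling 465.5 -283.8
fitting 563.2 -276.6
carton 570.4 -374.3
scene -42.988800048828125 [ 5.18705e+02 -3.23171e+02  8.00000e-02]
bearing 473.8 -375.9
coupling 465.9 -278.3
fitting 563.6 -270.4
carton 571.5 -368.1
```

```bash
for c in 120 250; do sed "s/,60)/,$c)/;s/\.8);/.6);/" fit.py | sed 's/508,524,1/508,524,.5/'| python3 - | grep -v -e coup -e fitt; done
cat > ov.py <<'E'
exec(open('fit.py').read().split('for n in("top"')[0])
out=[]
for n,v,(u0,v0) in(("top",(517.9,-329,.074),(295,140)),("scene",(518.7,-323.2,.08),(240,150))):
    im=cv2.imread(f"pics/{n}0.png")[v0:v0+133,u0:u0+140]; im=cv2.resize(im,None,fx=2.8*1,fy=2.8,interpolation=2)
    K,D,Rm,p=cam(n);c,s=np.cos(v[2]),np.sin(v[2]);W=np.c_[v[0]+c*Q[:,0]-s*Q[:,1],v[1]+s*Q[:,0]+c*Q[:,1],Q[:,2]]
    for q in (cv2.projectPoints(W[::3],cv2.Rodrigues(Rm.T)[0],-Rm.T@p,K,D)[0].reshape(-1,2)-[u0,v0])*2.8+.9: cv2.circle(im,tuple(int(k) for k in q),0,(0,0,255),-1)
    out.append(im)
cv2.imwrite("pics/ov.png",np.hstack(out))
E
python3 ov.py
```

```text
top -89.42460632324219 [ 5.17200e+02 -3.28391e+02  7.00000e-02]
bearing 471.8 -380.7
carton 569.5 -373.8
scene -69.49285125732422 [ 5.16555e+02 -3.22168e+02  7.70000e-02]
bearing 471.5 -374.8
carton 569.2 -367.3
top -121.21208953857422 [ 5.16498e+02 -3.25982e+02  7.20000e-02]
bearing 471.1 -378.4
carton 568.9 -371.3
scene -83.21401977539062 [ 5.17047e+02 -3.22391e+02  7.00000e-02]
bearing 471.6 -374.7
carton 569.4 -367.8Traceback (most recent call last):
  File "ov.py", line 6, in <module>
    for q in (cv2.projectPoints(W[::3],cv2.Rodrigues(Rm.T)[0],-Rm.T@p,K,D)[0].reshape(-1,2)-[u0,v0])*2.8+.9: cv2.circle(im,tuple(int(k) for k in q),0,(0,0,255),-1)
              ~~~~~~~~~~~~~~~~~^^^^^^^^^^^^^^^^^^^^^^^^^^^^^^^^^^^^^^^^^^^
cv2.error: OpenCV(4.12.0) /io/opencv/modules/calib3d/src/calibration_base.cpp:1490: error: (-215:Assertion failed) npoints >= 0 && (depth == CV_32F || depth == CV_64F) in function 'projectPoints'
```

>>> drive_tool --steps '[30, 0, -1.5, -8, 0, 30, 0, -1.5, -16, 0, 30, 0, -1.5, -21, 0, 30, 0, -1.5, -25, 0, 30, 0, -1.5, -25, 0]'

```text
t: 9.37
ee_pos: [470.5, -377.8, 31.0]
orientation: [-0.001, 0.988, 0.157, -0.001]
wrist_force: [-0.2, 0.5, -0.5]
finger_gap: 38.0
gripper_force: 25.0
```

>>> drive_tool --steps '[30, 0, 0, -1, 0, 30, 0, 0, -2, 0, 30, 0, 0, -3, 0, 30, 0, 0, -4, 0, 30, 0, 0, -4, 0]'

```text
t: 9.78
ee_pos: [471.4, -378.5, 28.6]
orientation: [0.0, 0.988, 0.157, 0.0]
wrist_force: [0.1, -0.1, -0.4]
finger_gap: 37.9
gripper_force: 25.0
```

>>> drive_tool --steps '[30, 0, 0, -0.5, 0, 30, 0, 0, -1, 0, 30, 0, 0, -1, 0, 30, 0, 0, -1, 0, 30, 0, 0, -1, 0]'

```text
t: 10.2
ee_pos: [471.6, -378.6, 27.8]
orientation: [0.0, 0.988, 0.157, 0.0]
wrist_force: [-0.2, -0.5, 2.5]
finger_gap: 38.3
gripper_force: 25.0
```

>>> drive_tool --steps '[30, 0, 0, -0.5, 0, 30, 0, 0, -0.5, 0, 30, 0, 0, -0.5, 0]'

```text
t: 10.45
ee_pos: [471.6, -378.6, 27.8]
orientation: [0.0, 0.988, 0.157, 0.0]
wrist_force: [-1.0, 1.1, 6.4]
finger_gap: 37.9
gripper_force: 25.0
```

>>> drive_tool --steps '[60, 0, 0, 0, 0, 60, 0, 0, 0, 0, 60, 0, 0, 0, 0, 60, 0, 0, 0, 0, 60, 0, 0, 10, 0]'

```text
t: 10.87
ee_pos: [470.0, -377.6, 35.5]
orientation: [-0.001, 0.988, 0.157, -0.001]
wrist_force: [-0.4, 0.3, -0.5]
finger_gap: 54.8
gripper_force: 0.0
```

>>> drive_tool --steps '[60, 0, 0, 20, 0, 60, 0, 0, 40, 0, 100, 0, 0, 60, 0, 100, 0, 0, 80, 0, 100, 0, 0, 80, 0]'

```text
t: 11.28
ee_pos: [474.2, -379.9, 122.0]
orientation: [0.003, 0.988, 0.157, 0.002]
wrist_force: [0.3, -0.7, 0.0]
finger_gap: 70.6
gripper_force: 0.0
```

>>> drive_tool --steps '[100, -3, 30, 0, 0.05, 100, -6, 60, 0, 0.1, 100, -9, 90, 0, 0.15, 100, -12, 120, 0, 0.2, 100, -15, 150, 0, 0.26]'

```text
t: 11.7
ee_pos: [455.9, -227.2, 117.2]
orientation: [0.0, 0.959, 0.285, -0.0]
wrist_force: [0.0, -1.4, -0.7]
finger_gap: 91.9
gripper_force: 0.0
```

>>> drive_tool --steps '[100, -3, 30, 0, 0, 100, -6, 60, 0, 0, 100, -9, 90, 0, 0, 100, -12, 120, -10, 0, 100, -12, 132, -30, 0]'

```text
t: 12.12
ee_pos: [445.5, -92.7, 88.8]
orientation: [0.001, 0.958, 0.286, 0.002]
wrist_force: [0.5, 0.6, -0.5]
finger_gap: 91.9
gripper_force: 0.0
```

```bash
python3 - <<'E'
from h import *
s=state();e=np.array(s["ee_pos"]);print(s["t"],e.round(1),np.round(s["joint_pos"],2),np.round(s["orientation"],3))
for n in("top","scene"):
    im,d=capture(n);P=cloud(n,d);cv2.imwrite(f"pics/k1_{n}.png",im)
    for t in ("coupling_centre","bearing_centre"):
        for r in masks_of(n,t)[:3]:
            m=r["pixels"]&(d>0);q=P[m];c=np.median(q,0)
            print(n,t,round(r["p"],2),m.sum(),"med",c.round(1),"x",np.percentile(q[:,0],[3,97]).round(1),"y",np.percentile(q[:,1],[3,97]).round(1),"z95",np.percentile(q[:,2],95).round(1))
E
```

```text
12.1167 [445.5 -92.7  88.8] [ 0.79  0.44 -0.76  2.13  0.45  0.73 -1.25] [0.001 0.958 0.286 0.002]
top coupling_centre 0.52 413 med [ 469.1 -379.    32.5] x [451.2 486.9] y [-396.9 -360.1] z95 35.4
top bearing_centre 0.62 375 med [ 469.2 -378.1   32.7] x [452.2 486.7] y [-395.6 -360.1] z95 35.5
scene coupling_centre 0.84 1134 med [441.9 -83.5  29.2] x [423.3 468.1] y [-112.5  -72.1] z95 47.1
scene bearing_centre 0.43 122 med [ 464.3 -370.3   30.7] x [453.7 477.9] y [-391.9 -358. ] z95 33.2
```

>>> drive_tool --steps '[100, 1, -2, -25, 0, 100, 1, -2, -50, 0, 100, 1, -2, -65, 0, 100, 1, -2, -65, 0, 100, 1, -2, -65, 0]'

```text
t: 12.83
ee_pos: [445.4, -99.4, 22.1]
orientation: [-0.0, 0.959, 0.283, -0.0]
wrist_force: [0.9, -0.8, 0.3]
finger_gap: 92.1
gripper_force: 0.0
```

Good position; close with firm force and lift.

>>> drive_tool --steps '[30, 0, 2, -1, 0, 30, 0, 2, -1, 0, 30, 0, 2, -1, 0, 30, 0, 2, -1, 0, 30, 0, 2, -1, 0]' --force 40

```text
t: 13.25
ee_pos: [445.8, -96.7, 21.6]
orientation: [0.0, 0.959, 0.284, 0.0]
wrist_force: [-0.8, -0.9, 0.2]
finger_gap: 63.0
gripper_force: 0.0
```

>>> drive_tool --steps '[30, 0, 0, 0, 0, 30, 0, 0, 0, 0, 30, 0, 0, 0, 0, 30, 0, 0, 0, 0, 30, 0, 0, 0, 0]'

```text
t: 13.67
ee_pos: [445.8, -96.9, 21.2]
orientation: [0.0, 0.959, 0.284, 0.0]
wrist_force: [0.6, -1.7, 2.4]
finger_gap: 44.9
gripper_force: 40.0
```

>>> drive_tool --steps '[30, 0, 0, 10, 0, 30, 0, 0, 25, 0, 30, 0, 0, 45, 0, 30, 0, 0, 60, 0, 30, 0, 0, 60, 0]'

```text
t: 14.08
ee_pos: [446.7, -96.3, 83.4]
orientation: [0.001, 0.959, 0.284, 0.001]
wrist_force: [0.4, -0.4, -2.2]
finger_gap: 44.7
gripper_force: 40.0
```

>>> drive_tool --steps '[30, 0, 0, 0, 0, 30, 0, 0, 0, 0]'

```text
t: 14.25
ee_pos: [444.5, -96.5, 80.5]
orientation: [-0.0, 0.959, 0.284, -0.001]
wrist_force: [-0.5, 0.2, -2.8]
finger_gap: 44.4
gripper_force: 40.0
```

```bash
python3 look.py k2; python3 held.py coupling_centre
```

```text
14.25 [444.5 -96.5  80.5] [ 0.78  0.45 -0.74  2.13  0.46  0.72 -1.26] 44.4
top origin 180 190 tcp [202.5307384  200.83717546]
scene origin 248 171 tcp [201.8684549  200.74483733]
14.35 [444.3 -96.3  80.1] [ 0.78  0.45 -0.74  2.13  0.46  0.72 -1.26] gap 44.4 F 40.0
finger x range [-8.5 12.9] y [-41.9 -11.8]
scene coupling_centre 0.71 477 toolframe x [-18.9  12.1  24.5] y [-24.8 -16.5   4.6] z [-25.5  11.3  21.3]
```

View pics/k2.png

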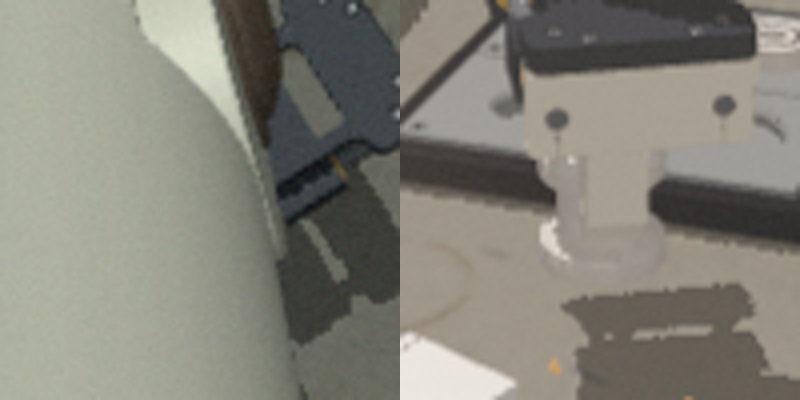

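>>> drive_tool --steps '[30, 4, -37, 0, 0, 30, 8, -74, 0, 0, 30, 12, -111, 0, 0, 30, 16, -148, 0, 0, 30, 20, -184, 0, 0]'

```text
t: 14.97
ee_pos: [465.1, -282.4, 80.7]
orientation: [-0.0, 0.959, 0.284, -0.0]
wrist_force: [1.0, 0.3, -2.7]
finger_gap: 45.0
gripper_force: 40.0
```

>>> drive_tool --steps '[30, 0, 0, -8, 0, 30, 0, 0, -16, 0, 30, 0, 0, -24, 0, 30, 0, 0, -30, 0, 30, 0, 0, -30, 0]'

```text
t: 15.38
ee_pos: [464.3, -278.0, 49.3]
orientation: [-0.002, 0.958, 0.285, -0.001]
wrist_force: [0.2, -1.0, -3.4]
finger_gap: 44.5
gripper_force: 40.0
```

>>> drive_tool --steps '[30, 0, 0, 0, 0, 30, 0, 0, 0, 0]'

```text
t: 15.55
ee_pos: [465.9, -279.5, 51.3]
orientation: [-0.0, 0.959, 0.285, 0.0]
wrist_force: [0.8, 0.1, -3.5]
finger_gap: 44.6
gripper_force: 40.0
```

>>> drive_tool --steps '[30, -1, -1, -3, 0, 30, -1, -1, -5, 0, 30, -1, -1, -7, 0, 30, -1, -1, -9, 0, 30, -1, -1, -9, 0]'

```text
t: 15.97
ee_pos: [464.1, -281.4, 41.7]
orientation: [-0.0, 0.959, 0.284, -0.0]
wrist_force: [0.1, 0.9, -3.6]
finger_gap: 44.5
gripper_force: 40.0
```

>>> drive_tool --steps '[30, 0, 0, -1, 0, 30, 0, 0, -2, 0, 30, 0, 0, -3, 0, 30, 0, 0, -3, 0, 30, 0, 0, -3, 0]'

```text
t: 16.38
ee_pos: [464.4, -281.4, 39.0]
orientation: [-0.0, 0.959, 0.284, 0.0]
wrist_force: [-0.3, -0.9, -3.3]
finger_gap: 44.8
gripper_force: 40.0
```

>>> drive_tool --steps '[30, 0, 0, -1, 0, 30, 0, 0, -1.5, 0, 30, 0, 0, -2, 0, 30, 0, 0, -2, 0, 30, 0, 0, -2, 0]'

```text
t: 16.8
ee_pos: [464.5, -281.5, 37.3]
orientation: [0.0, 0.959, 0.284, 0.0]
wrist_force: [-0.7, -0.2, 0.3]
finger_gap: 44.6
gripper_force: 40.0
```

>>> drive_tool --steps '[65, 0, 0, 0, 0, 65, 0, 0, 0, 0, 65, 0, 0, 0, 0, 65, 0, 0, 0, 0, 65, 0, 0, 0, 0]'

```text
t: 17.22
ee_pos: [464.6, -281.6, 37.2]
orientation: [0.0, 0.959, 0.284, 0.0]
wrist_force: [0.0, 0.3, -0.6]
finger_gap: 59.7
gripper_force: 0.0
```

>>> drive_tool --steps '[65, 0, 0, 10, 0, 65, 0, 0, 30, 0, 65, 0, 0, 60, 0, 65, 0, 0, 85, 0, 65, 0, 0, 85, 0]'

```text
t: 17.63
ee_pos: [467.9, -282.7, 127.5]
orientation: [0.003, 0.959, 0.284, 0.003]
wrist_force: [0.3, -0.4, 0.3]
finger_gap: 59.3
gripper_force: 0.0
```

>>> drive_tool --steps '[65, 16, 32, 0, -0.12, 65, 32, 64, 0, -0.24, 65, 48, 96, 0, -0.36, 65, 64, 128, 0, -0.48, 65, 80, 160, 0, -0.6]'

```text
t: 18.05
ee_pos: [544.9, -120.1, 122.4]
orientation: [0.0, 1.0, -0.015, 0.0]
wrist_force: [0.3, 0.2, -0.8]
finger_gap: 60.0
gripper_force: 0.0
```

>>> drive_tool --steps '[65, 9, 15, 0, 0, 65, 18, 29, 0, 0, 65, 18, 29, 0, 0, 65, 18, 29, 0, 0, 65, 18, 29, 0, 0]'

```text
t: 18.47
ee_pos: [561.7, -93.8, 121.9]
orientation: [0.0, 1.0, -0.013, -0.0]
wrist_force: [0.1, -0.3, -0.1]
finger_gap: 59.8
gripper_force: 0.0
```

```bash
cat > seen.py <<'E'
from h import *
import sys
s=state();e=np.array(s["ee_pos"]);print(s["t"],e.round(1),np.round(s["joint_pos"],2),np.round(s["orientation"],3))
for n in("top","scene"):
    im,d=capture(n);P=cloud(n,d);cv2.imwrite(f"pics/last_{n}.png",im)
    for t in sys.argv[1:]:
        for r in masks_of(n,t)[:3]:
            m=r["pixels"]&(d>0);q=P[m];c=np.median(q,0)
            print(n,t,round(r["p"],2),m.sum(),"med",c.round(1),"x",np.percentile(q[:,0],[3,97]).round(1),"y",np.percentile(q[:,1],[3,97]).round(1),"z95",np.percentile(q[:,2],95).round(1))
E
python3 seen.py coupling_centre fitting_centre bearing_centre
```

```text
18.4667 [561.7 -93.8 121.9] [ 0.59  0.52 -0.61  1.84  0.38  0.89 -1.79] [ 0.     1.    -0.013 -0.   ]
top coupling_centre 0.97 616 med [ 461.  -281.    62.2] x [440. 483.] y [-302.3 -259.7] z95 65.6
top bearing_centre 0.88 392 med [ 469.  -376.8   32.3] x [452.4 487. ] y [-395.5 -360. ] z95 35.5
scene coupling_centre 0.69 668 med [ 460.8 -267.4   46.5] x [442.7 483.5] y [-298.1 -256. ] z95 62.7
scene fitting_centre 0.87 395 med [560.2 -82.9  25.3] x [552.9 573.9] y [-97.9 -77.4] z95 41.7
scene bearing_centre 0.55 148 med [ 464.2 -374.6   31.2] x [452.9 486.3] y [-394.5 -358.9] z95 33.2
```

>>> drive_tool --steps '[65, 1.5, 0, -30, 0, 65, 1.5, 0, -60, 0, 65, 1.5, 0, -85, 0, 65, 1.5, 0, -105, 0, 65, 1.5, 0, -105, 0]'

```text
t: 19.28
ee_pos: [560.4, -92.4, 13.1]
orientation: [-0.001, 1.0, -0.012, -0.004]
wrist_force: [-0.9, 0.3, -0.6]
finger_gap: 59.6
gripper_force: 0.0
```

>>> drive_tool --steps '[20, 0, 0, 0, 0, 20, 0, 0, 0, 0, 20, 0, 0, 0, 0, 20, 0, 0, 0, 0, 20, 0, 0, 0, 0]' --force 30

```text
t: 19.7
ee_pos: [564.9, -92.8, 18.4]
orientation: [0.0, 1.0, -0.012, 0.001]
wrist_force: [-0.6, 0.4, 0.5]
finger_gap: 30.7
gripper_force: 0.0
```

>>> drive_tool --steps '[20, 0, 0, 0, 0, 20, 0, 0, 0, 0, 20, 0, 0, 0, 0, 20, 0, 0, 0, 0, 20, 0, 0, 0, 0]'

```text
t: 20.12
ee_pos: [564.9, -92.6, 18.1]
orientation: [0.0, 1.0, -0.012, 0.001]
wrist_force: [-0.8, -0.4, 6.5]
finger_gap: 26.9
gripper_force: 30.0
```

>>> drive_tool --steps '[20, 0, 0, 8, 0, 20, 0, 0, 20, 0, 20, 0, 0, 40, 0, 20, 0, 0, 50, 0, 20, 0, 0, 50, 0]'

```text
t: 20.53
ee_pos: [566.1, -92.7, 70.0]
orientation: [0.0, 1.0, -0.012, 0.002]
wrist_force: [1.3, -0.8, -1.6]
finger_gap: 27.2
gripper_force: 30.0
```

>>> drive_tool --steps '[20, 0, 0, 0, 0, 20, 0, 0, 0, 0]'

```text
t: 20.7
ee_pos: [563.4, -92.7, 66.7]
orientation: [0.0, 1.0, -0.012, -0.0]
wrist_force: [-1.5, -0.4, -0.9]
finger_gap: 27.1
gripper_force: 30.0
```

```bash
python3 held.py fitting_centre
```

```text
20.7 [563.4 -92.7  66.7] [ 0.55  0.6  -0.56  1.86  0.44  0.8  -1.84] gap 27.1 F 30.0
finger x range [-12.1  10.3] y [-34.1  28.2]
scene fitting_centre 0.81 307 toolframe x [-12.8  -8.6   7.3] y [-16.9  -7.6  11.2] z [-24.1   0.7  21.9]
```

>>> drive_tool --steps '[20, 0, -36, 0, 0, 20, 0, -72, 0, 0, 20, 0, -109, 0, 0, 20, 0, -146, 0, 0, 20, 0, -181.5, 0, 0]'

```text
t: 21.32
ee_pos: [563.3, -275.9, 66.4]
orientation: [-0.0, 1.0, -0.012, -0.0]
wrist_force: [0.4, 0.1, -1.6]
finger_gap: 27.6
gripper_force: 30.0
```

>>> drive_tool --steps '[20, 0, 0, -8, 0, 20, 0, 0, -16, 0, 20, 0, 0, -20, 0, 20, 0, 0, -20, 0, 20, 0, 0, -20, 0]'

```text
t: 21.73
ee_pos: [564.0, -271.5, 46.5]
orientation: [-0.001, 1.0, -0.011, -0.0]
wrist_force: [-0.1, 0.7, -0.6]
finger_gap: 27.1
gripper_force: 30.0
```

```bash
python3 look.py f2; python3 held.py fitting_centre
```

```text
21.73 [ 564.  -271.5   46.5] [ 0.79  0.71 -0.53  1.73  0.46  0.83 -1.54] 27.1
top origin 279 126 tcp [202.77401609 203.60970209]
scene origin 228 135 tcp [200.49338473 203.44821088]
21.83 [ 564.5 -272.3   47.3] [ 0.79  0.71 -0.53  1.73  0.46  0.83 -1.54] gap 27.3 F 30.0
finger x range [-11.2  11. ] y [-34.2  26.2]
scene fitting_centre 0.66 177 toolframe x [-12.   -7.6   8.7] y [-14.7  -7.6   6.7] z [-24.2   3.3  19. ]
```

View pics/f2.png

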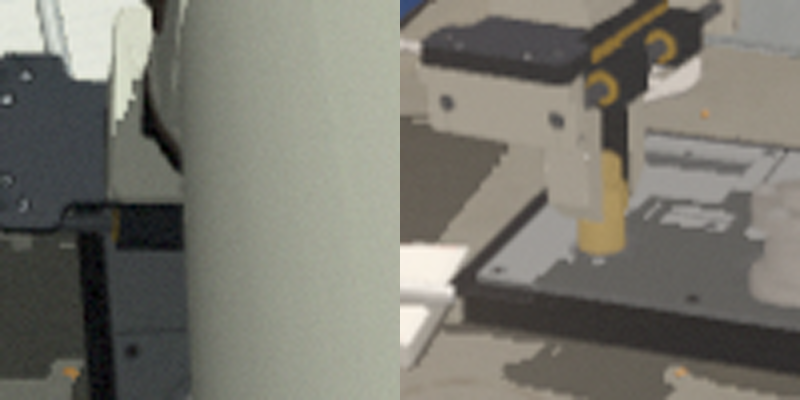

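>>> drive_tool --steps '[20, 0, 0, 0, 0, 20, 0, 0, 0, 0, 20, 0, 0, 0, 0]'

```text
t: 22.28
ee_pos: [564.0, -274.1, 47.2]
orientation: [0.0, 1.0, -0.012, 0.0]
wrist_force: [-0.3, 0.1, -1.8]
finger_gap: 27.0
gripper_force: 30.0
```

>>> drive_tool --steps '[20, 0, 0, -2, 0, 20, 0, 0, -4, 0, 20, 0, 0, -5, 0, 20, 0, 0, -5, 0, 20, 0, 0, -5, 0]'

```text
t: 22.7
ee_pos: [563.8, -273.9, 41.8]
orientation: [-0.0, 1.0, -0.012, -0.0]
wrist_force: [-0.7, 1.2, -1.8]
finger_gap: 27.1
gripper_force: 30.0
```

>>> drive_tool --steps '[20, 0, 0, -1, 0, 20, 0, 0, -2, 0, 20, 0, 0, -3, 0, 20, 0, 0, -3, 0, 20, 0, 0, -3, 0]'

```text
t: 23.12
ee_pos: [563.9, -273.9, 39.0]
orientation: [-0.0, 1.0, -0.012, -0.0]
wrist_force: [0.7, 0.3, -1.2]
finger_gap: 27.1
gripper_force: 30.0
```

>>> drive_tool --steps '[20, 0, 0, -1, 0, 20, 0, 0, -2, 0, 20, 0, 0, -3, 0, 20, 0, 0, -3, 0, 20, 0, 0, -3, 0]'

```text
t: 23.53
ee_pos: [563.8, -274.0, 36.0]
orientation: [-0.0, 1.0, -0.012, -0.0]
wrist_force: [-0.9, -0.3, -0.6]
finger_gap: 27.1
gripper_force: 30.0
```

>>> drive_tool --steps '[20, 0, 0, -1, 0, 20, 0, 0, -2, 0, 20, 0, 0, -3, 0, 20, 0, 0, -4, 0, 20, 0, 0, -4, 0]'

```text
t: 23.95
ee_pos: [563.7, -273.9, 31.8]
orientation: [-0.0, 1.0, -0.012, -0.0]
wrist_force: [-0.7, -0.4, -1.8]
finger_gap: 27.2
gripper_force: 30.0
```

>>> drive_tool --steps '[20, 0, 0, -0.7, 0, 20, 0, 0, -1.4, 0, 20, 0, 0, -2, 0, 20, 0, 0, -2, 0]'

```text
t: 24.28
ee_pos: [564.1, -274.0, 30.3]
orientation: [0.0, 1.0, -0.012, 0.0]
wrist_force: [-0.4, -0.1, 1.1]
finger_gap: 27.3
gripper_force: 30.0
```

>>> drive_tool --steps '[60, 0, 0, 0, 0, 60, 0, 0, 0, 0, 60, 0, 0, 0, 0, 60, 0, 0, 0, 0, 60, 0, 0, 5, 0]'

```text
t: 24.7
ee_pos: [563.2, -273.8, 34.4]
orientation: [-0.0, 1.0, -0.012, -0.001]
wrist_force: [-0.4, 0.2, 0.7]
finger_gap: 53.6
gripper_force: 0.0
```

>>> drive_tool --steps '[60, 0, 0, 20, 0, 60, 0, 0, 50, 0, 60, 0, 0, 80, 0, 100, 0, 0, 105, 0, 100, 0, 0, 105, 0]'

```text
t: 25.12
ee_pos: [567.8, -275.1, 146.5]
orientation: [0.002, 1.0, -0.012, 0.004]
wrist_force: [1.8, -0.0, 0.6]
finger_gap: 64.1
gripper_force: 0.0
```

>>> drive_tool --steps '[100, -9, 26, 0, 0.11, 100, -18, 52, 0, 0.22, 100, -27, 78, 0, 0.33, 100, -36, 104, 0, 0.44, 100, -45, 130, 0, 0.55]'

```text
t: 25.53
ee_pos: [518.3, -142.9, 140.2]
orientation: [0.0, 0.965, 0.262, 0.0]
wrist_force: [-0.1, -0.1, -0.3]
finger_gap: 91.4
gripper_force: 0.0
```

>>> drive_tool --steps '[100, -9, 26, 0, 0.11, 100, -18, 52, 0, 0.22, 100, -27, 78, 0, 0.33, 100, -36, 104, 0, 0.44, 100, -45, 130, 0, 0.55]'

```text
t: 25.95
ee_pos: [473.3, -13.0, 140.3]
orientation: [0.0, 0.857, 0.515, 0.0]
wrist_force: [1.1, 1.2, 1.1]
finger_gap: 91.8
gripper_force: 0.0
```

>>> drive_tool --steps '[100, -7, 23, 0, 0.11, 100, -13, 46, 0, 0.22, 100, -13, 46, 0, 0.22, 100, -13, 46, 0, 0.22, 100, -13, 46, 0, 0.22]'

```text
t: 26.37
ee_pos: [461.1, 31.3, 140.1]
orientation: [0.0, 0.798, 0.603, -0.0]
wrist_force: [0.9, -0.6, -0.4]
finger_gap: 91.9
gripper_force: 0.0
```

```bash
python3 seen.py fitting_centre carton_centre
```

```text
26.3667 [461.1  31.3 140.1] [ 0.73  0.44 -1.02  2.07  0.49  0.89 -0.84] [ 0.     0.798  0.603 -0.   ]
top fitting_centre 0.76 211 med [ 558.5 -272.7   42. ] x [549.4 571.3] y [-285.  -261.9] z95 56.1
top fitting_centre 0.57 2369 med [ 469.8 -377.5   23.2] x [424.4 514.8] y [-423.3 -332.9] z95 26.0
top carton_centre 0.69 1065 med [455.2  16.8  68.6] x [430.7 481.5] y [-3.9 52.9] z95 72.1
scene fitting_centre 0.62 450 med [ 444.2 -384.8   22.4] x [423.2 519.8] y [-423.2 -329.6] z95 23.6
scene carton_centre 0.58 3240 med [448.9  50.9  49. ] x [431.2 487.2] y [11.2 66.9] z95 69.2
```

>>> drive_tool --steps '[100, 0, 0, -30, 0, 100, 0, 0, -60, 0, 100, 0, 0, -90, 0, 100, 0, 0, -115, 0, 100, 0, 0, -115, 0]'

```text
t: 27.08
ee_pos: [457.6, 31.2, 21.4]
orientation: [-0.002, 0.798, 0.603, -0.003]
wrist_force: [-1.7, 0.1, 0.1]
finger_gap: 92.0
gripper_force: 0.0
```

>>> drive_tool --steps '[40, 0, 0, 0, 0, 40, 0, 0, 0, 0, 40, 0, 0, 0, 0, 40, 0, 0, 0, 0, 40, 0, 0, 0, 0]' --force 25

```text
t: 27.5
ee_pos: [461.9, 31.8, 26.3]
orientation: [0.001, 0.798, 0.603, 0.001]
wrist_force: [0.6, 0.6, -0.4]
finger_gap: 63.3
gripper_force: 0.0
```

>>> drive_tool --steps '[40, 0, 0, 0, 0, 40, 0, 0, 0, 0, 40, 0, 0, 0, 0, 40, 0, 0, 0, 0, 40, 0, 0, 0, 0]'

```text
t: 27.92
ee_pos: [461.2, 31.8, 25.6]
orientation: [0.0, 0.797, 0.603, -0.0]
wrist_force: [-1.5, -0.9, 6.6]
finger_gap: 49.6
gripper_force: 25.0
```

>>> drive_tool --steps '[40, 0, 0, 10, 0, 40, 0, 0, 30, 0, 40, 0, 0, 55, 0, 40, 0, 0, 80, 0, 40, 0, 0, 90, 0]'

```text
t: 28.33
ee_pos: [462.2, 32.6, 117.8]
orientation: [0.001, 0.797, 0.604, 0.001]
wrist_force: [-0.2, 1.1, -1.3]
finger_gap: 49.9
gripper_force: 25.0
```

>>> drive_tool --steps '[40, 0, 0, 0, 0, 40, 0, 0, 0, 0, 40, 0, 0, 0, 0]'

```text
t: 28.58
ee_pos: [460.0, 31.5, 114.1]
orientation: [-0.0, 0.797, 0.603, -0.001]
wrist_force: [-0.2, -0.4, -1.9]
finger_gap: 49.9
gripper_force: 25.0
```

```bash
cat > ch.py <<'E'
from h import *
s=state();e=np.array(s["ee_pos"]);q=s["orientation"]; Rt=R.from_quat([q[1],q[2],q[3],q[0]]).as_matrix()
print(s["t"],e.round(1),np.round(s["joint_pos"],2),np.round(q,3))
for n in("top","scene"):
    im,d=capture(n);P=cloud(n,d);L=(P-e)@Rt
    for r in masks_of(n,"carton_centre")[:2]:
        m=r["pixels"]&(d>0)&(abs(L[...,0])<50)&(abs(L[...,1])<45)
        if m.sum()<50: continue
        l=L[m];print(n,round(r["p"],2),m.sum(),"z",np.percentile(l[:,2],[2,98]).round(1))
        for a in range(-44,26,10):
            k=l[(l[:,2]>a)&(l[:,2]<a+10)]
            if len(k)>15: print(a,len(k),"x",np.percentile(k[:,0],[2,98]).round(1),"y",np.percentile(k[:,1],[2,98]).round(1))
E
python3 ch.py
```

```text
28.5833 [460.   31.5 114.1] [ 0.69  0.48 -0.98  2.09  0.54  0.84 -0.89] [-0.     0.797  0.603 -0.001]
top 0.94 510 z [-45.6  22.3]
-44 158 x [-32.5 -21.9] y [-25.   22.3]
-34 57 x [-33.  -30.5] y [-23.9  23.4]
-24 49 x [-33.  -29.4] y [-25.4  21.6]
-14 47 x [-32.6 -29.1] y [-25.6  22.7]
-4 52 x [-32.8 -20.1] y [-25.6  23.2]
6 39 x [-32.7 -29.3] y [-23.9  22. ]
16 25 x [-32.4 -22. ] y [-22.4  21.9]
scene 0.66 2524 z [-43.4  24.4]
-44 642 x [ 3.6 31.5] y [-25.1  21.4]
-34 266 x [13.8 31.9] y [-25.2  22.8]
-24 265 x [13.9 31.6] y [-25.1  22.7]
-14 261 x [13.8 31.7] y [-25.3  22.7]
-4 297 x [-23.3  31.8] y [-25.7  23.3]
6 408 x [-26.4  31.7] y [-25.9  22. ]
16 372 x [-25.7  31.5] y [-25.4  20.7]
```

>>> drive_tool --steps '[40, 8, -32, 0, -0.1, 40, 16, -64, 0, -0.2, 40, 24, -96, 0, -0.3, 40, 32, -128, 0, -0.4, 40, 40, -160, 0, -0.5]'

```text
t: 29.2
ee_pos: [500.7, -129.3, 114.4]
orientation: [-0.0, 0.923, 0.386, -0.0]
wrist_force: [0.9, -0.8, -1.0]
finger_gap: 49.8
gripper_force: 25.0
```

>>> drive_tool --steps '[40, 9, -32, 0, -0.1, 40, 18, -64, 0, -0.2, 40, 27, -96, 0, -0.3, 40, 36, -128, 0, -0.4, 40, 45, -160, 0, -0.5]'

```text
t: 29.62
ee_pos: [545.7, -289.3, 114.0]
orientation: [-0.0, 0.989, 0.145, -0.001]
wrist_force: [-0.3, -0.1, -0.9]
finger_gap: 49.7
gripper_force: 25.0
```

>>> drive_tool --steps '[40, 9, -30, 0, -0.1, 40, 18, -60, 0, -0.2, 40, 25, -83, 0, -0.22, 40, 25, -83, -15, -0.22, 40, 25, -83, -30, -0.22]'

```text
t: 30.03
ee_pos: [571.0, -373.1, 83.9]
orientation: [0.001, 0.999, 0.037, 0.0]
wrist_force: [-0.5, 0.2, -2.1]
finger_gap: 50.1
gripper_force: 25.0
```

>>> drive_tool --steps '[40, 0, 0, -15, 0, 40, 0, 0, -30, 0, 40, 0, 0, -30, 0, 40, 0, 0, -30, 0, 40, 0, 0, -30, 0]'

```text
t: 30.45
ee_pos: [571.3, -370.1, 55.2]
orientation: [-0.0, 0.999, 0.038, 0.0]
wrist_force: [0.5, 0.3, -1.4]
finger_gap: 49.7
gripper_force: 25.0
```

```bash
python3 look.py q1; python3 ch.py
```

```text
30.45 [ 571.3 -370.1   55.2] [ 0.89  0.77 -0.53  1.58  0.46  0.92 -1.29] 49.7
top origin 335 121 tcp [200.98659272 202.52643334]
scene origin 245 113 tcp [201.27483313 203.13589459]
30.55 [ 571.8 -370.8   56.2] [ 0.89  0.77 -0.53  1.58  0.46  0.92 -1.29] [0.    0.999 0.038 0.001]
top 0.79 346 z [-45.5  23. ]
-44 96 x [-32.6 -24.9] y [-21.3  22.3]
-34 37 x [-32.6 -30. ] y [-24.8  22. ]
-24 37 x [-33.  -29.2] y [-25.   22.1]
-14 35 x [-32.9 -25.9] y [-25.1  22.6]
-4 40 x [-33.1 -24.1] y [-25.   22.6]
6 33 x [-32.8 -23.6] y [-25.  21.]
16 20 x [-32.7 -28.8] y [-22.9  17. ]
scene 0.76 824 z [-43.3  23.8]
-44 139 x [-30.   26.2] y [-28.3  19.3]
-34 97 x [-30.1  29.6] y [-28.7  16.1]
-24 95 x [-30.2  28. ] y [-28.6  16.4]
-14 103 x [-29.8  28.4] y [-28.6  16.4]
-4 109 x [-30.   28.3] y [-28.9  15. ]
6 149 x [-29.8  28.4] y [-29.1   9.3]
16 130 x [-29.6  28.9] y [-28.8   7.5]
```

View pics/q1.png

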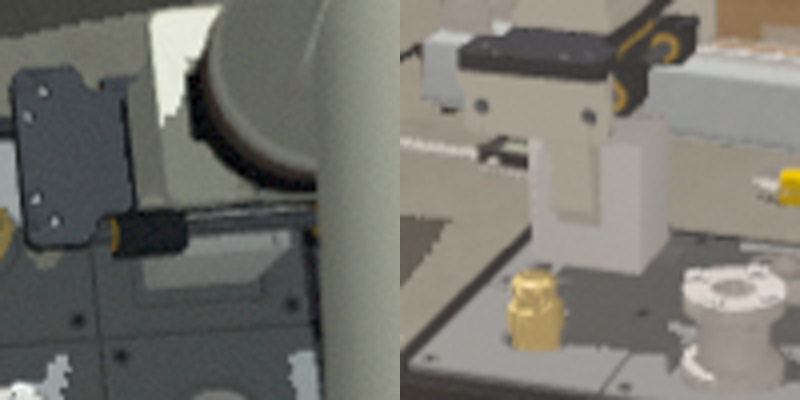

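The carton hangs over the carton pocket, with the mouth's near edge at row 300 in the left half; the fitting and coupling stand properly in theirs. I descend gently.

>>> drive_tool --steps '[40, -1, -1, -1, 0, 40, -1, -1, -2, 0, 40, -1, -1, -4, 0, 40, -1, -1, -4, 0, 40, -1, -1, -4, 0]'

```text
t: 31.17
ee_pos: [569.7, -371.9, 50.8]
orientation: [-0.0, 0.999, 0.038, -0.0]
wrist_force: [0.9, 0.6, -0.6]
finger_gap: 50.0
gripper_force: 25.0
```

>>> drive_tool --steps '[40, 0, 0, -1, 0, 40, 0, 0, -2, 0, 40, 0, 0, -3, 0, 40, 0, 0, -4, 0, 40, 0, 0, -4, 0]'

```text
t: 31.58
ee_pos: [569.8, -371.9, 46.8]
orientation: [-0.0, 0.999, 0.038, -0.0]
wrist_force: [0.1, -0.2, -1.6]
finger_gap: 50.2
gripper_force: 25.0
```

>>> drive_tool --steps '[40, 0, 0, -1, 0, 40, 0, 0, -2, 0, 40, 0, 0, -3, 0, 40, 0, 0, -4, 0, 40, 0, 0, -4, 0]'

```text
t: 32.0
ee_pos: [569.7, -371.9, 42.7]
orientation: [-0.0, 0.999, 0.038, -0.0]
wrist_force: [0.3, -0.9, -1.7]
finger_gap: 49.7
gripper_force: 25.0
```

>>> drive_tool --steps '[40, 0, 0, -1, 0, 40, 0, 0, -2, 0, 40, 0, 0, -2.5, 0, 40, 0, 0, -2.5, 0, 40, 0, 0, -2.5, 0]'

```text
t: 32.42
ee_pos: [569.9, -372.0, 40.5]
orientation: [-0.0, 0.999, 0.038, -0.0]
wrist_force: [-0.1, 0.1, -1.3]
finger_gap: 50.0
gripper_force: 25.0
```

>>> drive_tool --steps '[40, 0, 0, -0.5, 0, 40, 0, 0, -1, 0, 40, 0, 0, -1.3, 0, 40, 0, 0, -1.3, 0, 40, 0, 0, -1.3, 0]'

```text
t: 32.83
ee_pos: [570.1, -372.0, 39.7]
orientation: [0.0, 0.999, 0.038, 0.0]
wrist_force: [-1.3, 1.0, 2.9]
finger_gap: 50.0
gripper_force: 25.0
```

>>> drive_tool --steps '[75, 0, 0, 0, 0, 75, 0, 0, 0, 0, 75, 0, 0, 0, 0, 75, 0, 0, 0, 0, 75, 0, 0, 0, 0]'

```text
t: 33.25
ee_pos: [569.9, -372.0, 39.2]
orientation: [-0.0, 0.999, 0.038, 0.0]
wrist_force: [-0.3, 1.4, 0.1]
finger_gap: 68.6
gripper_force: 0.0
```

>>> drive_tool --steps '[75, 0, 0, 20, 0, 75, 0, 0, 50, 0, 75, 0, 0, 80, 0, 75, 0, 0, 120, 0, 75, 0, 0, 150, 0]'

```text
t: 33.67
ee_pos: [570.5, -372.0, 192.0]
orientation: [0.0, 0.999, 0.038, 0.001]
wrist_force: [1.2, -0.6, 0.3]
finger_gap: 69.0
gripper_force: 0.0
```

>>> drive_tool --steps '[75, -15, 35, 0, 0, 75, -30, 70, 0, 0, 75, -45, 105, 0, 0, 75, -60, 140, 0, 0, 75, -75, 175, 0, 0]'

```text
t: 34.08
ee_pos: [494.0, -195.5, 189.4]
orientation: [0.0, 0.999, 0.038, 0.0]
wrist_force: [-0.2, 0.1, 0.1]
finger_gap: 68.7
gripper_force: 0.0
```

>>> drive_tool --steps '[75, 0, 40, 0, 0, 75, 0, 80, 0, 0, 75, 0, 120, 0, 0, 75, 0, 160, 0, 0, 75, 0, 160, 0, 0]'

```text
t: 34.5
ee_pos: [494.8, -27.3, 190.3]
orientation: [-0.002, 0.999, 0.044, 0.001]
wrist_force: [0.9, 1.3, 0.6]
finger_gap: 69.0
gripper_force: 0.0
```

```bash
python3 seen.py bearing_centre coupling_centre fitting_centre carton_centre; python3 -c "
import cv2,numpy as np
a=cv2.imread('pics/last_top.png')[135:275,290:430];b=cv2.imread('pics/last_scene.png')[120:260,240:380]
cv2.imwrite('pics/fin.png',cv2.resize(np.hstack([a,b]),None,fx=2.8,fy=2.8,interpolation=2))"
```

```text
34.5 [494.8 -27.3 190.3] [ 0.66  0.32 -0.77  1.96  0.27  0.96 -1.72] [-0.002  0.999  0.044  0.001]
top bearing_centre 0.88 363 med [ 470.3 -377.5   32.7] x [452.3 486.8] y [-395.6 -360. ] z95 35.6
top coupling_centre 0.75 630 med [ 460.8 -282.7   62.3] x [440.  482.6] y [-304.1 -260.2] z95 65.7
top fitting_centre 0.56 191 med [ 557.5 -272.6   42.8] x [549.4 569.7] y [-283.7 -261.8] z95 55.8
top fitting_centre 0.29 2564 med [ 469.7 -378.    23.2] x [423.3 516.1] y [-425.4 -332.7] z95 26.3
top carton_centre 0.83 1305 med [ 562.3 -366.5   82.5] x [536.8 593.8] y [-393.9 -346. ] z95 85.4
scene bearing_centre 0.43 170 med [ 465.4 -374.    31.3] x [451.7 491.4] y [-418.3 -297.2] z95 61.0
scene coupling_centre 0.81 691 med [ 461.7 -266.9   46. ] x [442.8 485.2] y [-297.1 -256.5] z95 62.7
scene fitting_centre 0.76 233 med [ 559.7 -263.6   38.6] x [552.2 572.3] y [-279.1 -259. ] z95 53.7
```

View pics/fin.png

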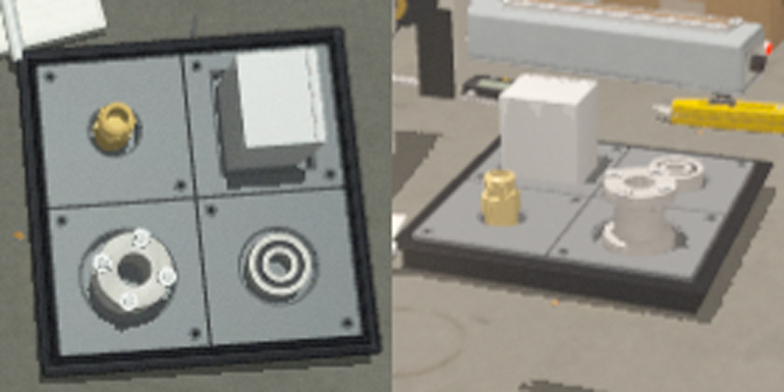

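All four parts sit in their pockets. Their top heights of about 34, 63–66, 56 and 84 mm are what full seating gives, and the gripper is clear of them.

```bash
python3 -c "
from plant import *
print(sign_off())"
```

```text
the job is handed in; nothing more can be done
None
```

The bearing, coupling, fitting and carton are each upright, fully down in their own pockets and released, and the job was handed in at about 35 s; no judging result was shown.

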